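Loosen the cam clamp with the reversible ratchet and take out the top pan

TASK

The ratchet in the wooden rest is set to tighten: while it stands there, flip its red lever to the loosening side, then set the ratchet on the clamp's square brass bolt, let go, take it again by the blue handle and swing it counter-clockwise (seen from above) until the orange-lipped jaw is well clear of the pans. Leave the ratchet sitting on the bolt, lift only the top pan off the nested stack so that the other two stay in the clamp, and set it down gently, upright, in the middle of the brick slab. Turn the bolt with the ratchet only, do not push on the clamp itself, and leave the other things on the bench alone.

Things in the scene. Friction and masses are not known exactly. Their poses are not given: they have to be found in the camera images.
- ratchet_neck (a point): Centre of the ratchet's bare steel neck, 22 mm wide (y), 20 mm high, axes as ratchet (x from head to handle end, z up). The head's axis is 60 mm behind this point (-x), the socket's mouth 41 mm below it; neck and handle are centred at this height. The neck is free to grasp from 19 mm behind to 19 mm ahead of this point (the lever lies over what is nearer the head).
- ratchet_grip (a point): Point in the outer half of the blue handle (26 mm wide, 24 mm high), 140 mm from the head's axis. The handle runs from 61 mm on the head's side of this point to 29 mm beyond it. Axes as ratchet_neck.
- socket_mouth (a point): Centre of the dark socket's lower face, on the head's axis; x, y square to the socket's sides (they turn with it). The socket is 44 mm square, with a 28 mm square opening 28 mm deep. In the head it turns only the way the reversing lever leaves free, clicking every 30 degrees (about 0.02 N m); the other way it is locked.
- lever (a joint): Red reversing lever on the ratchet's head, rad, -0.35 to 0.35; snaps to the nearer side. Negative = TIGHTEN (as at the start): the socket is driven when the handle swings clockwise seen from above. Positive = LOOSEN: it is driven when the handle swings counter-clockwise, and clicks freely back. Engaged for loosening from 0.1 up.
- lever_tab (a point): Centre of the red thumb tab on the lever (14 mm along it, 10 mm across; top 8 mm above this point), 25 mm above the neck's centre, 43 mm from the lever's upright pivot, itself 32 mm from the head's axis on the handle side. In the ratchet_neck frame y = +15 mm is tighten, -15 mm loosen (left, seen from the handle's end). Pushed over with under 1 N; from 1.5 N the ratchet may tip.
- bolt_head (a point): Centre of the top of the 60 mm round flange at the foot of the clamp's brass square bolt head; the socket's mouth comes to sit here. x, y square to the head (they turn with it). The square is 24 mm wide, 18 mm high, with a 19 mm wide, 4 mm high lead-in on top. The seated socket has 2 mm play all round and 10 degrees of turn.
- bolt (a joint): Turn of the clamp's bolt, rad, 0 = tight (start) to 1.3; grows counter-clockwise from above = loosening. Takes 0.5 N m (4 N at the handle) and stays where it is left. The first 0.2 rad of swing takes up play, up to 0.5 rad more if a click must be found.
- jaw (a joint): How far the sliding jaw has backed off from the pans, m, 0 to 0.03; driven by the cam on the bolt: 22 mm per radian (13 mm at 0.6 rad). Its orange lip overhangs the top pan's rim by 9 to 12 mm at first.
- jaw_lip (a point): Middle of the orange lip on the jaw (48 mm wide, 7 mm high, 26 mm long), whose underside is 3 mm above the top pan's rim; the jaw under it is 54 mm wide. z up; the jaw opens along +y of this frame, towards the bolt.
- clamp: Green cam clamp, fixed, base plate 110 mm (x) by 300 mm (y), 12 mm thick; origin on the bench surface. Pans' middle at y = -85 mm, bolt axis at y = +85 mm, flange top 52 mm above the bench.
- pan_top_c (a point): Centre (half-way up) of the top one of three equal metal pans nested in the clamp: 120 mm long (x), 62 mm wide (y), 26 mm high, 0.16 kg. Its rim is an upright band 10 mm high, 7 mm thick (3 to 13 mm above this point), 62 mm wide outside; below it the pan is 44 mm wide. z up.
- pan_mid_c (a point): The same point of the pan below, 16 mm lower: its rim's top is 6 mm below the bottom of the rim of the pan above. Each pan sits 10 mm deep in the next with about 2 mm play. It must stay in the clamp.
- pan_low_c (a point): The same point of the lowest pan. It must stay in the clamp.
- slab_top (a point): Centre of the top of the reddish brick grinding slab, fixed, 200 mm (x) by 160 mm (y), its top 20 mm above the bench.
- pan_top: The top pan as a body; origin under its middle.
- slab: The slab as a body; origin on the bench under its middle.
- ratchet: Ratchet wrench, 200 mm, 0.48 kg, mostly in the 58 mm round steel head: it stands level by itself on its socket. Origin on the head's axis at the socket's mouth; x along the handle, z up. Starts socket down in a fixed wooden rest: board 200 x 75 mm, 8 mm thick, curbs 12 mm high beside the socket, two prongs beside the handle at x = 135 mm, 54 mm high over the bench. Lift it straight up.
- mug: Bystander, to be left alone: white mug, 80 mm wide, 85 mm tall; origin under its middle.
- oil: Bystander, to be left alone: yellow oil bottle, 60 mm wide, 150 mm tall; origin under its middle.
- file: Bystander, to be left alone: flat file with a wooden handle, 250 mm; origin under its middle.
- offcut: Bystander, to be left alone: coppery flat bar offcut, 140 x 30 x 10 mm; origin under its middle.
- tin: Bystander, to be left alone: red tin, 74 mm wide, 100 mm tall; origin under its middle.
- rest_top (a point): Middle of the top of the ratchet's fixed wooden rest, 8 mm above the bench; x along the ratchet's handle.
Things that resemble listed ones, but are neither listed nor needed, are in the scene too. Of the things shaped like the ratchet, the steel one is meant.

How it is judged:
On the way, in this order (a step that is already met when the one before it is completed fails the run):
1. the lever is flipped to the loosening side (value of joint lever above 0.1 rad), for 0.2 s.
2. the ratchet sits fully down on the bolt and has been let go (horizontal distance between socket_mouth and bolt_head below 0.007 m and z of socket_mouth in the frame of bolt_head below 0.005 m and angle between ratchet_neck's own z axis and vertical below 0.08 rad and contact force between the fingers and ratchet below 0.1 N), for 0.2 s.
3. swung by the blue handle, the ratchet on the bolt has backed the jaw 13 mm clear (horizontal distance between socket_mouth and bolt_head below 0.007 m and z of socket_mouth in the frame of bolt_head below 0.005 m and angle between ratchet_neck's own z axis and vertical below 0.08 rad and value of joint jaw above 0.013 m and distance between the grasp point and ratchet_grip below 0.075 m), for 0.1 s.
4. the top pan is lifted clear and the next one has stayed (z of pan_top_c in the frame of pan_mid_c above 0.045 m and distance of pan_mid_c from where it was at the start of the episode below 0.015 m), for 0.1 s.
At the end, for the whole second after the job is handed in: The top pan stands upright and at rest on the slab, its centre within 40 mm of the slab's centre; the other two pans are within 15 mm of where they were; the jaw is at least 13 mm open; the ratchet sits level on the bolt (within 7 mm sideways and 5 mm of fully down), at rest (horizontal distance between pan_top_c and slab_top below 0.04 m and z of pan_top_c in the frame of slab_top between 0.008 and 0.018 m and angle between pan_top_c's own z axis and vertical below 0.1 rad and height (world z) of pan_top_c above 0.028 m and linear speed of each of pan_top, ratchet below 0.02 m/s and distance of each of pan_mid_c, pan_low_c from where it was at the start of the episode below 0.015 m and value of joint jaw above 0.013 m and horizontal distance between socket_mouth and bolt_head below 0.007 m and z of socket_mouth in the frame of bolt_head below 0.005 m and angle between ratchet_neck's own z axis and vertical below 0.08 rad); the robot touches nothing.
It fails at once if the robot presses on the clamp, its jaw or its bolt (over 8 N) (contact force between any of the fingers, the arm and clamp above 8 N).
It fails at once if the second or third pan is dragged along (moved over 20 mm) (distance of any of pan_mid_c, pan_low_c from where it was at the start of the episode above 0.02 m).
It fails at once if the pan is dropped on the slab (over 40 N) (contact force between pan_top and slab above 40 N).
It fails at once if a bystander is pushed more than 30 mm (distance of any of mug, oil, file, offcut, tin from where it was at the start of the episode above 0.03 m).
It also fails if it takes over 72 s, if anything falls off the work surface, if the arm or the gripper's body presses on something with over 40 N, if the wrist force passes 120 N, or if a joint passes its speed limit or range.

ROBOT

A 6-joint arm with a two-finger parallel gripper is mounted at the origin on the work surface. World frame = base frame: x ahead of the robot, y to its left, z up, the work surface at z = 0. Lengths are in m, angles in rad, forces in N, time in s.
With the tool pointing down it reaches from about 0.25 to 0.725 m from the base axis. Payload 4 kg.
Tool frame: the origin (TCP) lies on the centre line of the jaws, within the pads' length; the fingertips stand 22 mm ahead of it and the grasp point (between the pads) lies 3 mm ahead of it; z points along the fingers, y is the line along which they close (so a half turn about z gives the same grasp; the last joint's range is limited). The gripper opens to 85 mm and grips with 20 to 120 N. Pads are 22 mm wide; open, the fingers measure 114 mm over their backs; the gripper's body (76 mm by 85 mm) begins 54 mm behind the grasp point. The pads swing forward as they close: fully open they stand 13 mm farther back than shut.
Start: joints at [-1.239, 0.241, 0.005, 1.335, 0, 1.571], TCP at [0.163, -0.473, 0.253] pointing down, gripper open.
Joint ranges: [-2.72, 2.72], [-1.05, 1.87], [-1.09, 1.28], [-1.99, 2.15], [-1.42, 1.44], [-3.14, 3.14]. Speed limits (rad/s): [2.79, 2.79, 3.14, 3.14, 3.14, 3.14].

INTERFACE

Orientations are given as a unit quaternion [x, y, z, w].
In Python, from workcell import bot gives the robot as it stands.
- The arm moves only by the shell command python3 -m inch 'ROWS'. ROWS is JSON, one flat list of numbers, 7 for each row, row after row: the shift along the world's x, y, z in mm, then the turn, a rotation vector about the world's x, y, z in rad, then the opening in per cent of the stroke, from 0 (shut) to 100 (fully open). A call has 1 to 8 rows; each row is the pose to reach, as a shift and turn from the pose commanded when the call began; what a row does not reach only later rows make up. A row lasts 1/12 s, in which the tool goes at most 41.7 mm and 7.16 degrees, less where a joint would pass 70% of its speed; a pose out of reach is approached as far as the arm can. A call with a gripper value outside its range is refused whole. The fingers move at their own pace and stop on an object; the grip force is fixed at half the most. Time passes only in rows, so rows that repeat a pose let the fingers close. It gives the time, the measured TCP pose, the force, the opening and the grip force at its end, in the units of the state.
- bot.get_obs(): the state, without advancing time (a new reading comes with each control period).
- bot.camera(name): name is "side" or "top"; returns the picture (384x512x3 uint8, blue, green, red); there is no depth.
- bot.camera_info(name): a dict with "intrinsics" (3x3 intrinsics, pixels), "camera_from_world" (4x4, takes a point from world to camera coordinates). Camera axes: x right, y down, z forward; pixel columns grow to the right and rows downward; lengths in m; the calibration is good to about 2 mm. A picture is of the moment at which its call begins. camera_info takes no time and is no camera call.
- bot.job_done(): hands the job in; it is judged then, once.
Trained networks look in the newest picture that a camera, given by its name, has taken for a name from the list of things; names that differ only in an ending like _2 or _b are one class to them, and where a whole thing is asked for, a point or a joint stands for the part that bears it (a point fixed in the world has none). Each returns a list of dicts, best first, with "confidence" (0 to 1); they miss things now and then, are a little off and sometimes report something else, mostly with a low value. They report only what shows in the picture. A call takes as long as a camera call. They do not tell look-alikes from the thing itself.
- bot.silhouettes(camera, target): "mask" (384x512 bool, what is visible of it) and "uv" ([column, row] in pixels, amid what is visible of it).
- bot.spot_point(camera, target): "uv" ([column, row] in pixels: a listed point, or the origin of a listed thing).
The state is a dict: "clock": time; "joint_pos": joint angles; "joint_vel": joint speeds; "tau": joint torques, N m; "eef_pos": TCP position; "tool_rot": TCP orientation; "ft_force": force on the tool from outside, world axes, zero at the start; "ft_torque": the same for the moment, N m; "grip_width": finger opening in m; "grasp_force": force on a finger pad.
Only numpy, scipy, OpenCV 4.12 (cv2) and the standard library are available. Lean on these libraries where they do the work, as an engineer would, in place of code of your own. Each camera call takes 0.05 s, during which the arm holds its last target. There are 200 camera calls.

## Working session

There is one attempt and no reset: what is moved stays moved. The work goes in short steps, Python scripts to look and compute and a shell command to move; the robot and the scene stay as the last step left them, time stands still between calls to the robot, and variables do not carry over. Pictures are saved under pics/ and viewed, at most 10 in all, crops included, and the job is handed in when it is done.

```bash
ls; mkdir -p pics
cat > h.py <<'E'
import numpy as np, cv2
from workcell import bot
def ray(cam,uv):
    i=bot.camera_info(cam);K=np.array(i["intrinsics"]);T=np.array(i["camera_from_world"])
    d=T[:3,:3].T@(np.linalg.inv(K)@[uv[0],uv[1],1]);o=-T[:3,:3].T@T[:3,3];return o,d
def atz(cam,uv,z):
    o,d=ray(cam,uv);return o+d*(z-o[2])/d[2]
def proj(cam,p):
    i=bot.camera_info(cam);K=np.array(i["intrinsics"]);T=np.array(i["camera_from_world"])
    q=K@(T[:3,:3]@np.array(p)+T[:3,3]);return q[:2]/q[2]
def spots(cam,names,zs=None,k=3):
    for n in names:
        for r in bot.spot_point(cam,n)[:k]:
            z=(zs or {}).get(n,0)
            print(cam,n,round(r["confidence"],2),np.round(r["uv"],1),np.round(atz(cam,r["uv"],z),4))
E
python3 - <<'E'
from h import *
a=bot.camera("top");b=bot.camera("side")
cv2.imwrite("pics/top.png",a);cv2.imwrite("pics/side.png",b)
for c in("top","side"):
    o,_=ray(c,(256,192));print(c,o)
spots("top",["ratchet_neck","ratchet_grip","lever_tab","bolt_head","jaw_lip","pan_top_c","slab_top","rest_top","clamp","ratchet","socket_mouth"],
 dict(ratchet_neck=.049,ratchet_grip=.049,lever_tab=.074,bolt_head=.052,jaw_lip=.09,pan_top_c=.07,slab_top=.02,rest_top=.008,clamp=0,ratchet=.008,socket_mouth=.008))
E
```

```text
pics
top [ 0.3809374  -0.03232565  1.56835638]
side [-0.057549    0.61985622  0.82497755]
top ratchet_neck 0.82 [153.6 205.4] [0.4228 0.3312 0.049 ]
top ratchet_neck 0.72 [165.  277.6] [0.1717 0.2961 0.049 ]
top ratchet_grip 0.84 [141.2 282.2] [0.1584 0.3785 0.049 ]
top ratchet_grip 0.68 [150.5 186.1] [0.4906 0.3409 0.049 ]
top lever_tab 0.59 [181.3 272.6] [0.1904 0.235  0.074 ]
top bolt_head 0.84 [222.3 156.7] [0.5867 0.0876 0.052 ]
top jaw_lip 0.58 [252.8 154.7] [ 0.5856 -0.0198  0.09  ]
top pan_top_c 0.95 [276.1 149.9] [ 0.603  -0.1009  0.07  ]
top slab_top 0.59 [349.1 186.1] [ 0.4731 -0.3608  0.02  ]
top rest_top 0.66 [156.9 200.8] [0.4401 0.329  0.008 ]
top rest_top 0.57 [275.1 151.5] [ 0.6064 -0.1     0.008 ]
top rest_top 0.16 [253.7 155.3] [ 0.5947 -0.0223  0.008 ]
top clamp 0.92 [252.5 155.5] [ 0.5952 -0.0179  0.    ]
top clamp 0.37 [150.1 183.9] [0.5021 0.3542 0.    ]
top ratchet 0.76 [164.  219.7] [0.3718 0.3048 0.008 ]
top ratchet 0.74 [180.7 269.3] [0.1937 0.2487 0.008 ]
top ratchet 0.52 [257.5 154.2] [ 0.5983 -0.0361  0.008 ]
```

View pics/top.png

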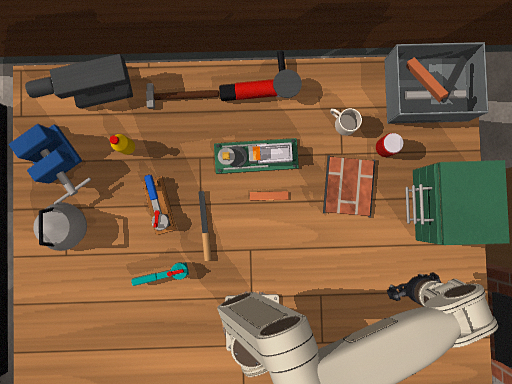

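View pics/side.png

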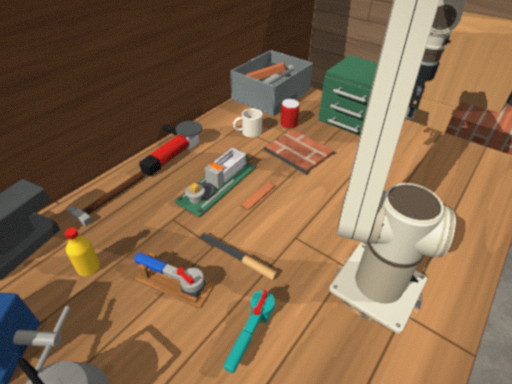

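Run:
```python
from h import *
a=cv2.imread("pics/top.png");
l=cv2.resize(a[140:300,120:210],None,fx=5,fy=3.75*1,interpolation=cv2.INTER_CUBIC)
l=cv2.resize(a[165:300,120:210],None,fx=4.4,fy=4.4,interpolation=cv2.INTER_CUBIC)
r=cv2.resize(a[120:200,200:300],None,fx=4,fy=4,interpolation=cv2.INTER_CUBIC)
c=np.zeros((594,797,3),np.uint8);c[:l.shape[0],:l.shape[1]]=l;c[:r.shape[0],397:797]=r[:,:400]
cv2.imwrite("pics/crop.png",c)
```

```text
(no output)
```

View pics/crop.png

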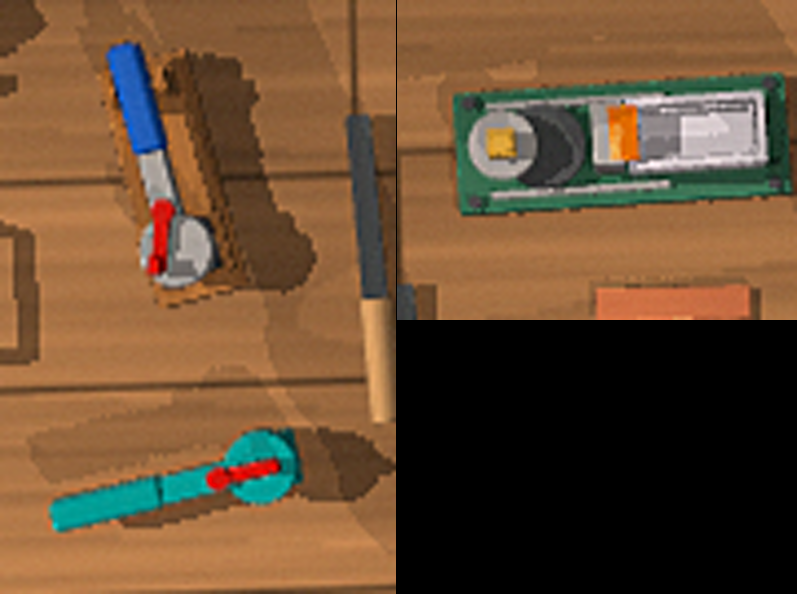

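The picture shows two ratchet-shaped things: one with a steel head and blue handle in the wooden rest (top px ~(155,205)), and an all-teal one at (165,276) lying on the bench. The steel one in the rest is meant, and the crop confirms steel with blue. Its red tab lies on the left of the head, around px (155,226). The clamp is at px (255,155), with the bolt at (225,156), the pans at (276,150) and the slab at (350,186).

```bash
cat > m.py <<'E'
from h import *
def seg(cam,img,lo,hi,box,z):
    x0,y0,x1,y1=box;S=4
    c=cv2.resize(img[y0:y1,x0:x1],None,fx=S,fy=S,interpolation=cv2.INTER_CUBIC)
    m=cv2.inRange(cv2.cvtColor(c,cv2.COLOR_BGR2HSV),lo,hi)
    n,l,st,ce=cv2.connectedComponentsWithStats(m);k=1+np.argmax(st[1:,4])
    v,u=np.nonzero(l==k)
    P=np.array([atz(cam,((a+.5)/S-.5+x0,(b+.5)/S-.5+y0),z)[:2] for a,b in zip(u,v)])
    r=cv2.minAreaRect((P*1000).astype(np.float32));b=cv2.boxPoints(r)
    e=[b[1]-b[0],b[2]-b[1]];L=max(e,key=np.linalg.norm)
    return np.round(r[0],1),np.round(r[1],1),round(np.degrees(np.arctan2(L[1],L[0])),1),np.round(P.mean(0)*1000,1)
E
python3 - <<'E'
from m import *
a=cv2.imread("pics/top.png");b=cv2.imread("pics/side.png")
print("blue",seg("top",a,(100,120,60),(130,255,255),(135,165,175,240),.061))
print("red",seg("top",a,(0,180,100),(6,255,255),(135,200,175,240),.08))
print("redhi",seg("top",a,(174,180,100),(180,255,255),(135,200,175,240),.08))
print("brass",seg("top",a,(18,130,90),(32,255,255),(215,145,240,170),.072))
print("green",seg("top",a,(65,80,30),(90,255,255),(205,130,305,180),.012))
print("orange",seg("top",a,(5,200,150),(18,255,255),(240,140,280,170),.09))
print("slab",[ (round(r['confidence'],2),r['uv']) for r in bot.silhouettes("top","slab")])
for n in ("slab","pan_top","rest_top","clamp"):
    for r in bot.silhouettes("top",n)[:2]:
        v,u=np.nonzero(r['mask']);z=dict(slab=.02,pan_top=.085,rest_top=.008,clamp=.012)[n]
        P=np.array([atz("top",q,z)[:2]*1000 for q in zip(u,v)],np.float32);R=cv2.minAreaRect(P)
        print(n,r['confidence'],r['uv'],np.round(R[0],1),np.round(R[1],1),round(R[2],1))
spots("side",["ratchet_neck","ratchet_grip","lever_tab","bolt_head","jaw_lip","pan_top_c","slab_top","socket_mouth","clamp"],dict(ratchet_neck=.049,ratchet_grip=.049,lever_tab=.074,bolt_head=.052,jaw_lip=.09,pan_top_c=.07,slab_top=.02,socket_mouth=.008))
o=bot.get_obs();print(o)
def tri(n):
    A=[];B=[]
    for c in("top","side"):
        r=bot.spot_point(c,n)
        if not r:return
        p,d=ray(c,r[0]['uv']);d/=np.linalg.norm(d);M=np.eye(3)-np.outer(d,d);A.append(M);B.append(M@p)
    print(n,np.round(np.linalg.solve(sum(A),sum(B)),4))
for n in("bolt_head","jaw_lip","pan_top_c","ratchet_neck","ratchet_grip","slab_top"):tri(n)
E
```

```text
Traceback (most recent call last):
  File "m.py", line 8, in seg
    P=np.array([atz(cam,((a+.5)/S-.5+x0,(b+.5)/S-.5+y0),z)[:2] for a,b in zip(u,v)])
                ~~~^^^^^^^^^^^^^^^^^^^^^^^^^^^^^^^^^^^^^^^
  File "h.py", line 7, in atz
    o,d=ray(cam,uv);return o+d*(z-o[2])/d[2]
        ~~~^^^^^^^^
  File "h.py", line 4, in ray
    i=bot.camera_info(cam);K=np.array(i["intrinsics"]);T=np.array(i["camera_from_world"])
ValueError: time passes only in moves, steps and waits
```

```bash
cat > h.py <<'E'
import numpy as np, cv2
from workcell import bot
C={}
def info(c):
    if c not in C:
        i=bot.camera_info(c);C[c]=np.array(i["intrinsics"]),np.array(i["camera_from_world"])
    return C[c]
def ray(cam,uv):
    K,T=info(cam)
    d=T[:3,:3].T@(np.linalg.inv(K)@[uv[0],uv[1],1]);o=-T[:3,:3].T@T[:3,3];return o,d
def atz(cam,uv,z):
    o,d=ray(cam,uv);return o+d*(z-o[2])/d[2]
def proj(cam,p):
    K,T=info(cam);q=K@(T[:3,:3]@np.array(p)+T[:3,3]);return q[:2]/q[2]
def spots(cam,names,zs=None,k=3):
    for n in names:
        for r in bot.spot_point(cam,n)[:k]:
            z=(zs or {}).get(n,0)
            print(cam,n,round(r["confidence"],2),np.round(r["uv"],1),np.round(atz(cam,r["uv"],z),4))
def tri(us):
    A=0;B=0
    for c,uv in us.items():
        p,d=ray(c,uv);d=d/np.linalg.norm(d);M=np.eye(3)-np.outer(d,d);A=A+M;B=B+M@p
    return np.round(np.linalg.solve(A,B),4)
E
python3 - <<'E'
from m import *
a=cv2.imread("pics/top.png");b=cv2.imread("pics/side.png")
print("blue",seg("top",a,(100,120,60),(130,255,255),(135,165,175,240),.061))
print("red",seg("top",a,(0,180,100),(6,255,255),(135,200,175,240),.08))
print("brass",seg("top",a,(18,130,90),(32,255,255),(215,145,240,170),.072))
print("green",seg("top",a,(65,80,30),(90,255,255),(205,130,305,180),.012))
print("orange",seg("top",a,(5,200,150),(18,255,255),(240,140,280,170),.09))
for n in ("slab","pan_top"):
    for r in bot.silhouettes("top",n)[:1]:
        v,u=np.nonzero(r['mask']);z=dict(slab=.02,pan_top=.085)[n]
        P=np.array([atz("top",q,z)[:2]*1000 for q in zip(u,v)],np.float32);R=cv2.minAreaRect(P)
        print(n,r['confidence'],r['uv'],np.round(R[0],1),np.round(R[1],1),round(R[2],1))
for n in("bolt_head","jaw_lip","pan_top_c","ratchet_neck","ratchet_grip","slab_top","lever_tab"):
    t=bot.spot_point("top",n);s=bot.spot_point("side",n)
    for i in t[:2]:
        for j in s[:2]: print(n,round(i['confidence'],2),round(j['confidence'],2),tri({"top":i['uv'],"side":j['uv']}),np.round(j['uv']))
print(bot.get_obs())
E
```

```text
blue (array([486.3, 337.9]), array([89.3, 27.7]), np.float32(14.2), array([486.5, 337.8]))
red (array([376.9, 316.2]), array([18.8, 57.5]), np.float32(-4.1), array([379.4, 316.4]))
brass (array([588.3,  74.4]), array([25.4, 25. ]), np.float32(1.9), array([588.3,  74.5]))
green (array([592.9, -30.2]), array([108.9, 298.2]), np.float32(-87.8), array([584.6, -34.9]))
orange (array([592. , -31.5]), array([47.4, 23.5]), np.float32(0.9), array([593.8, -32.8]))
slab 0.76 [350.4, 184.8] [ 473.  -359.5] [172.6 202.3] 83.6
pan_top 0.78 [277.1, 152.7] [593.6 -98.8] [ 65.9 117.5] 0.4
bolt_head 0.84 0.66 [0.5825 0.0844 0.0631] [195. 190.]
jaw_lip 0.58 0.86 [ 0.5835 -0.0209  0.0954] [216. 165.]
pan_top_c 0.95 0.93 [ 0.6067 -0.1056  0.023 ] [230. 166.]
pan_top_c 0.95 0.57 [ 0.6137 -0.0973  0.0391] [223. 163.]
ratchet_neck 0.82 0.96 [0.4237 0.331  0.0543] [169. 271.]
ratchet_neck 0.82 0.87 [ 0.3221  0.3117 -0.0735] [250. 327.]
ratchet_neck 0.72 0.96 [0.2518 0.3299 0.234 ] [169. 271.]
ratchet_neck 0.72 0.87 [0.1761 0.3059 0.0285] [250. 327.]
ratchet_grip 0.84 0.82 [0.2474 0.379  0.3233] [142. 261.]
r
[... 396 characters left out ...]
]
{'clock': 1.45, 'joint_pos': array([-1.23900640e+00,  2.40608122e-01,  4.98989600e-03,  1.33521610e+00,
       -2.10086871e-05,  1.57081780e+00]), 'joint_vel': array([ 0.00095691,  0.00108906, -0.00114058,  0.00099474, -0.00016359,
        0.0013931 ]), 'tau': array([-6.07197726e-04, -3.72209573e+01,  2.52687067e+01,  1.40873217e-03,
       -5.80570668e-05,  2.31171349e-06]), 'eef_pos': array([ 0.16285868, -0.47272172,  0.25329854]), 'tool_rot': array([ 9.86272734e-01,  1.65124482e-01, -1.34974828e-05, -1.70020079e-05]), 'ft_force': array([0.71282295, 0.20673264, 0.30419458]), 'ft_torque': array([-0.00560135,  0.0392462 , -0.0603826 ]), 'grasp_force': 0.0, 'grip_width': 0.0851701515373703}
```

Run:
```python
from m import *
a=cv2.imread("pics/top.png");b=cv2.imread("pics/side.png")
# head: grey or red pixels
x0,y0,x1,y1=145,208,172,236;S=4
c=cv2.resize(a[y0:y1,x0:x1],None,fx=S,fy=S,interpolation=cv2.INTER_CUBIC);h=cv2.cvtColor(c,cv2.COLOR_BGR2HSV)
m=cv2.inRange(h,(0,0,110),(180,50,255));m=cv2.morphologyEx(m,cv2.MORPH_OPEN,np.ones((5,5)))
v,u=np.nonzero(m);P=np.array([atz("top",((p+.5)/S-.5+x0,(q+.5)/S-.5+y0),.065)[:2]*1000 for p,q in zip(u,v)],np.float32)
print("grey",cv2.minEnclosingCircle(P),P.min(0),P.max(0))
def cen(img,lo,hi,box):
    x0,y0,x1,y1=box;c=cv2.resize(img[y0:y1,x0:x1],None,fx=4,fy=4,interpolation=cv2.INTER_CUBIC)
    m=cv2.inRange(cv2.cvtColor(c,cv2.COLOR_BGR2HSV),lo,hi);v,u=np.nonzero(m);return np.array([u.mean()/4-.375+x0,v.mean()/4-.375+y0])
for n,lo,hi,bt,bs in(("lip",(5,200,150),(18,255,255),(240,140,280,170),(195,150,235,185)),("brass",(18,130,90),(32,255,255),(215,145,240,170),(180,170,215,210))):
    p,q=cen(a,lo,hi,bt),cen(b,lo,hi,bs);print(n,p,q,tri({"top":p,"side":q}))
def overlay(cam,img,box,f,items):
    x0,y0,x1,y1=box;c=cv2.resize(img[y0:y1,x0:x1],None,fx=f,fy=f,interpolation=cv2.INTER_CUBIC)
    for pts,col in items:
        q=np.array([(proj(cam,p)+.5-[x0,y0])*f for p in pts]);cv2.polylines(c,[q.astype(np.int32)],True,col,1)
    return c
def rect(cx,cy,z,yaw,x0,x1,w):
    r=np.radians(yaw);R=np.array([[np.cos(r),-np.sin(r)],[np.sin(r),np.cos(r)]])
    return [np.r_[R@p+[cx,cy],z] for p in((x0,-w/2),(x1,-w/2),(x1,w/2),(x0,w/2))]
def circ(cx,cy,z,r):return [(cx+r*np.cos(t),cy+r*np.sin(t),z) for t in np.linspace(0,6.28,40)]
hx,hy,yw=.366,.308,14.2
I=[(rect(hx,hy,.061,yw,.079,.169,.026),(255,255,0)),(rect(hx,hy,.059,yw,.041,.079,.022),(0,255,0)),(circ(hx,hy,.065,.029),(0,255,255)),(rect(hx,hy,.008,yw,-.035,.165,.075),(255,0,255))]
l=overlay("top",a,(130,170,185,240),6,I); r=overlay("side",b,(125,245,215,305),5,I)
J=[]
for z,col in((.070,(0,255,255)),(.085,(255,0,255))):J.append((rect(.594,-.097,z,92,-.06,.06,.062),col))
J.append((circ(.588,.073,.052,.03),(255,255,0)));J.append((rect(.588,.073,.070,1,-.012,.012,.024),(0,0,255)))
k=overlay("side",b,(175,140,260,215),5,J)
o=np.zeros((600,800,3),np.uint8)
o[:300,:330]=cv2.resize(l,(330,420))[:300] if 0 else cv2.resize(l,(330,300),interpolation=1) if 0 else l[:300,:330]
o[:300,335:335+450]=r[:300,:450];o[300:,:120]=0
o[302:600,0:425]=k[20:318]
o[302:, 430:760]=l[122:420]
cv2.imwrite("pics/ov1.png",o)
```

```text
grey ((377.88836669921875, 313.053955078125), 40.22072219848633) [338.35318 280.90228] [414.74994 335.2824 ]
lip [256.54042507 152.20628834] [216.03945916 165.88990066] [ 0.5954 -0.0331  0.077 ]
brass [225.58358896 155.36702454] [193.78    187.37375] [0.5902 0.0757 0.0623]
```

View pics/ov1.png

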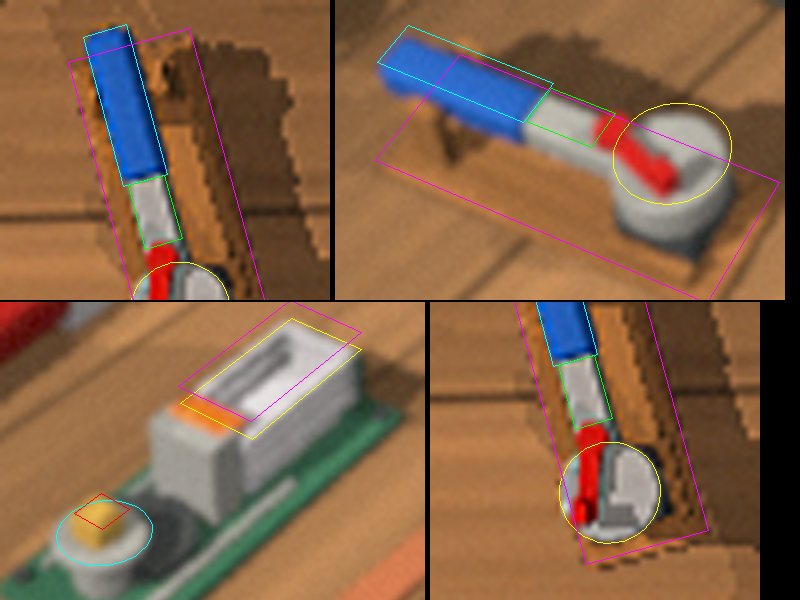

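The overlay shows the model sitting on the blue handle, neck and head in both views, with the tab on the +y side. The pan rim fits z≈0.070 and the bolt is at ~(0.589, 0.074). Moving now.

```bash
python3 -m inch '[240,380,0,0,0,1.0,0, 240,380,0,0,0,1.0,0, 240,380,0,0,0,1.0,0, 240,380,0,0,0,1.0,0, 240,380,0,0,0,1.0,0, 240,380,0,0,0,1.0,0, 240,380,0,0,0,1.0,0, 240,380,0,0,0,1.0,0]'; python3 -c "
from h import *
print(bot.get_obs()['joint_pos'])"
```

```text
clock: 2.12
eef_pos: [0.3415, -0.1891, 0.2537]
tool_rot: [0.785, 0.62, 0.0, 0.001]
ft_force: [0.5, -0.6, -0.1]
grip_width: -0.0002
grasp_force: 0.0
[-5.05762633e-01  2.17745684e-02 -2.49920802e-01  1.29794885e+00
 -1.55985476e-05  1.29833957e+00]
```

```bash
python3 -m inch '[30,270,0,0,0,0.98,0, 30,270,0,0,0,0.98,0, 30,270,0,0,0,0.98,0, 30,270,0,0,0,0.98,0, 30,270,0,0,0,0.98,0, 30,270,0,0,0,0.98,0, 30,270,0,0,0,0.98,0, 30,270,0,0,0,0.98,0]'; python3 -m inch '[-22,268,-60,0,0,1.07,0, -22,268,-60,0,0,1.07,0, -22,268,-60,0,0,1.07,0, -22,268,-60,0,0,1.07,0, -22,268,-60,0,0,1.07,0, -22,268,-60,0,0,1.07,0, -22,268,-60,0,0,1.07,0, -22,268,-60,0,0,1.07,0]'
```

```text
clock: 2.78
eef_pos: [0.3713, 0.083, 0.2535]
tool_rot: [0.397, 0.918, 0.001, 0.0]
ft_force: [-0.5, -1.0, -0.8]
grip_width: 0.0001
grasp_force: 0.0
clock: 3.45
eef_pos: [0.3479, 0.3515, 0.1917]
tool_rot: [-0.091, 0.996, 0.001, -0.0]
ft_force: [0.6, 0.2, 0.2]
grip_width: 0.0001
grasp_force: 0.0
```

```bash
cat > st.py <<'E'
from h import *
o=bot.get_obs();q=o['tool_rot'];yaw=np.degrees(2*np.arctan2(q[1],q[0]))
print("t",o['clock'],"mm",np.round(o['eef_pos']*1000,1),"yaw",round(yaw,1),"tilt",np.round(q[2:],3),"f",np.round(o['ft_force'],1),"m",np.round(o['ft_torque'],2),"w",round(o['grip_width']*1000,1),"g",round(o['grasp_force'],1),"q",np.round(o['joint_pos'],2))
E
python3 st.py
```

```text
t 3.45 mm [347.9 351.5 191.7] yaw 190.4 tilt [ 0.001 -0.   ] f [0.6 0.2 0.2] m [-0.   -0.03 -0.  ] w 0.1 g 0.0 q [ 0.79  0.27 -0.13  1.18  0.    0.61]
```

```bash
python3 -m inch '[0,0,-40,0,0,0.066,0, 0,0,-70,0,0,0.066,0, 0,0,-97,0,0,0.066,0, 0,0,-97,0,0,0.066,0, 0,0,-97,0,0,0.066,0]'
python3 - <<'E'
from h import *
a=bot.camera("top");b=bot.camera("side")
o=bot.get_obs()['eef_pos'];
x,y=proj("side",o-[0,0,.022]);print(x,y);t=proj("top",o-[0,0,.022]);print(t)
c=cv2.resize(b[200:310,120:240],None,fx=5,fy=5,interpolation=2)
cv2.circle(c,(int((x+.5-120)*5),int((y+.5-200)*5)),3,(0,255,0),-1)
cv2.imwrite("pics/pre.png",c)
E
```

```text
clock: 3.87
eef_pos: [0.3479, 0.3462, 0.0953]
tool_rot: [-0.118, 0.993, -0.001, -0.002]
ft_force: [-0.5, 0.1, 0.4]
grip_width: 0.0001
grasp_force: 0.0
184.3452981018205 287.4364423243346
[147.13958509 226.71962957]
```

View pics/pre.png

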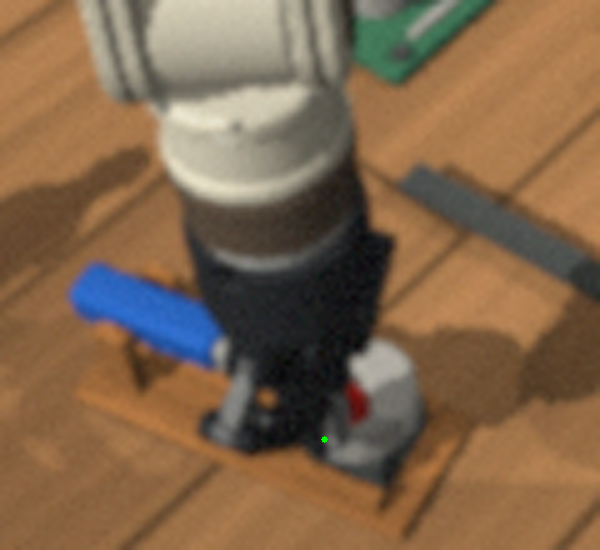

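The side picture shows the shut fingers standing just outside the tab, with the red showing at px (355,400) in the crop. The tip is at about the computed dot, so I'll push the tab across now.

```bash
python3 -m inch '[2.5,-10,0,0,0,0,0, 4,-15,0,0,0,0,0, 5,-20,0,0,0,0,0, 6,-23,0,0,0,0,0, 7,-26,0,0,0,0,0, 7.5,-29,0,0,0,0,0, 7.5,-29,0,0,0,0,0]'; python3 st.py; python3 -m inch '[-5,20,0,0,0,0,0, -5,20,50,0,0,0,0, -30,45,110,0,0,0,0, -30,75,110,0,0,0,0, -30,75,110,0,0,0,40]';python3 - <<'E'
from m import *
a=bot.camera("top")
print("red",seg("top",a,(0,180,100),(6,255,255),(145,200,175,240),.08))
cv2.imwrite("pics/after_t.png",a)
E
```

```text
clock: 4.55
eef_pos: [0.3571, 0.3178, 0.0972]
tool_rot: [-0.117, 0.993, 0.0, 0.001]
ft_force: [-2.0, -0.1, 7.2]
grip_width: 0.0002
grasp_force: 3.0
t 4.55 mm [357.1 317.8  97.2] yaw 193.5 tilt [0.    0.001] f [-2.  -0.1  7.2] m [-0.08  0.21  0.01] w 0.2 g 3.0 q [ 0.73  0.33 -0.31  0.93 -0.    0.49]
clock: 4.97
eef_pos: [0.3275, 0.3977, 0.2113]
tool_rot: [-0.119, 0.993, 0.004, 0.003]
ft_force: [0.7, 0.7, 0.5]
grip_width: 0.0108
grasp_force: 0.0
red (array([377. , 316.2]), array([18. , 57.3]), np.float32(-3.0), array([379.9, 316.5]))
```

The lever did not flip. The fingertip rode over the tab with 7 N upward, so I'll go ~6 mm lower and push in short steps.

```bash
python3 -m inch '[20,-49,-20,0,0,0,0, 20,-49,-60,0,0,0,0, 20,-49,-100,0,0,0,0, 20,-49,-121,0,0,0,0, 20,-49,-121,0,0,0,0,20,-49,-121,0,0,0,0]'; python3 st.py; python3 -m inch '[1,-4,0,0,0,0,0, 2,-8,0,0,0,0,0, 2,-8,0,0,0,0,0]'; python3 st.py;python3 -m inch '[1,-4,0,0,0,0,0, 2,-8,0,0,0,0,0, 2,-8,0,0,0,0,0]'; python3 st.py
```

```text
clock: 5.52
eef_pos: [0.3457, 0.3424, 0.0835]
tool_rot: [-0.117, 0.993, -0.001, -0.001]
ft_force: [0.4, -0.0, -0.0]
grip_width: 0.0001
grasp_force: 0.0
t 5.5167 mm [345.7 342.4  83.5] yaw 193.5 tilt [-0.001 -0.001] f [ 0.4 -0.  -0. ] m [ 0.   -0.05  0.03] w 0.1 g 0.0 q [ 0.78  0.36 -0.3   0.91 -0.    0.55]
clock: 5.77
eef_pos: [0.3484, 0.3351, 0.0855]
tool_rot: [-0.117, 0.993, -0.0, -0.0]
ft_force: [-0.2, -0.2, -0.2]
grip_width: -0.0002
grasp_force: 0.2
t 5.7667 mm [348.4 335.1  85.5] yaw 193.5 tilt [-0. -0.] f [-0.2 -0.2 -0.2] m [0.07 0.09 0.06] w -0.2 g 0.2 q [ 0.77  0.35 -0.31  0.91 -0.    0.53]
clock: 6.02
eef_pos: [0.3506, 0.3272, 0.0855]
tool_rot: [-0.117, 0.993, -0.0, 0.0]
ft_force: [-0.3, 0.7, 0.1]
grip_width: 0.0
grasp_force: 0.0
t 6.0167 mm [350.6 327.2  85.5] yaw 193.5 tilt [-0.  0.] f [-0.3  0.7  0.1] m [-0.06  0.02 -0.06] w 0.0 g 0.0 q [ 0.75  0.35 -0.32  0.9  -0.    0.52]
```

```bash
python3 -m inch '[1,-4,0,0,0,0,0, 1.5,-6,0,0,0,0,0, 2,-8,0,0,0,0,0, 2,-8,0,0,0,0,0]'; python3 st.py;python3 -m inch '[1,-4,0,0,0,0,0, 1,-4,0,0,0,0,0]'; python3 st.py
python3 - <<'E'
from m import *
a=bot.camera("side");cv2.imwrite("pics/p2.png",cv2.resize(a[220:310,130:230],None,fx=5,fy=5,interpolation=2))
E
```

```text
clock: 6.35
eef_pos: [0.3524, 0.3196, 0.0853]
tool_rot: [-0.118, 0.993, -0.0, -0.0]
ft_force: [-0.7, 0.4, 0.0]
grip_width: -0.0001
grasp_force: 0.0
t 6.35 mm [352.4 319.6  85.3] yaw 193.5 tilt [-0. -0.] f [-0.7  0.4  0. ] m [-0.01  0.02  0.03] w -0.1 g 0.0 q [ 0.74  0.34 -0.33  0.9  -0.    0.5 ]
clock: 6.52
eef_pos: [0.3534, 0.3155, 0.0852]
tool_rot: [-0.118, 0.993, -0.0, -0.0]
ft_force: [0.3, 0.5, 1.0]
grip_width: -0.0
grasp_force: 0.0
t 6.5167 mm [353.4 315.5  85.2] yaw 193.5 tilt [-0. -0.] f [0.3 0.5 1. ] m [-0.04 -0.03  0.04] w -0.0 g 0.0 q [ 0.73  0.34 -0.34  0.9  -0.    0.49]
```

View pics/p2.png

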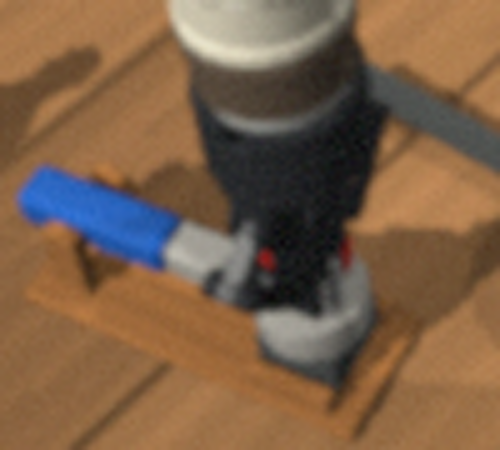

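The red pivot shows at (268,260) and the tab now shows beyond the fingers at (345,250), so it appears to be flipped. Backing off to verify.

```bash
python3 -m inch '[-2,8,0,0,0,0,0, -2,8,40,0,0,0,0, 0,40,80,0,0,0,50, 20,80,100,0,0,0,50, 20,80,100,0,0,0,50]';python3 - <<'E'
from m import *
a=bot.camera("top");b=bot.camera("side")
print("red",seg("top",a,(0,180,100),(6,255,255),(145,200,178,240),.08))
print("blue",seg("top",a,(100,120,60),(130,255,255),(135,165,175,240),.061))
cv2.imwrite("pics/at.png",np.hstack([cv2.resize(a[170:240,130:185],None,fx=6,fy=6,interpolation=2),cv2.resize(b[215:300,125:215],(445,420),interpolation=2)]))
E
python3 st.py
```

```text
clock: 6.98
eef_pos: [0.3759, 0.4017, 0.19]
tool_rot: [-0.119, 0.993, 0.004, 0.004]
ft_force: [0.6, 0.8, 1.2]
grip_width: 0.0354
grasp_force: 0.0
red (array([381.4, 302. ]), array([56.2, 17.6]), np.float32(39.7), array([383. , 304.3]))
blue (array([486.2, 338.9]), array([88.4, 27.7]), np.float32(15.5), array([485.8, 338.9]))
t 7.0833 mm [374.9 400.1 187.5] yaw 193.7 tilt [0.002 0.002] f [ 0.1 -0.7 -0.3] m [-0.05  0.02 -0.03] w 43.1 g 0.0 q [0.82 0.37 0.01 1.2  0.   0.58]
```

View pics/at.png

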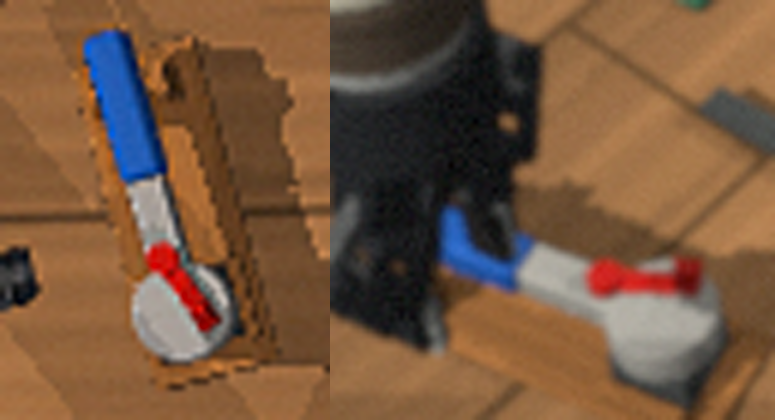

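Flipped: the tab now lies on the far (right) side of the head, from pivot (160,258) to tab (208,325) in the left crop. Next is the grasp of the neck.

```bash
python3 -m inch '[20,-40,0,0,0,0.02,55, 45,-75,0,0,0,0.02,55, 45,-75,-40,0,0,0.02,55, 45,-75,-80,0,0,0.02,55, 45,-75,-80,0,0,0.02,55, 45,-75,-80,0,0,0.02,55]'; python3 st.py
```

```text
clock: 7.58
eef_pos: [0.4155, 0.3188, 0.1028]
tool_rot: [-0.128, 0.992, -0.002, -0.004]
ft_force: [-0.4, 0.3, 0.6]
grip_width: 0.0464
grasp_force: 0.0
t 7.5833 mm [415.5 318.8 102.8] yaw 194.7 tilt [-0.002 -0.004] f [-0.4  0.3  0.6] m [-0.01 -0.02 -0.01] w 46.4 g 0.0 q [ 0.65  0.41 -0.17  1.    0.    0.4 ]
```

```bash
python3 -m inch '[3,2,-30,0,0,0,55, 3,2,-57,0,0,0,55, 3,2,-57,0,0,0,55, 3,2,-57,0,0,0,55]'; python3 st.py; python3 -m inch '[0,0,0,0,0,0,0, 0,0,0,0,0,0,0, 0,0,0,0,0,0,0, 0,0,0,0,0,0,0, 0,0,0,0,0,0,0, 0,0,0,0,0,0,0]';python3 st.py
```

```text
clock: 7.92
eef_pos: [0.4208, 0.3234, 0.0492]
tool_rot: [-0.128, 0.992, -0.0, -0.001]
ft_force: [-0.4, -0.5, 0.7]
grip_width: 0.0467
grasp_force: 0.0
t 7.9167 mm [420.8 323.4  49.2] yaw 194.7 tilt [-0.    -0.001] f [-0.4 -0.5  0.7] m [-0.01 -0.05 -0.03] w 46.7 g 0.0 q [ 0.66  0.48 -0.22  0.87 -0.    0.4 ]
clock: 8.42
eef_pos: [0.4229, 0.3245, 0.0508]
tool_rot: [-0.128, 0.992, 0.001, 0.002]
ft_force: [0.6, 0.1, 6.5]
grip_width: 0.0215
grasp_force: 61.9
t 8.4167 mm [422.9 324.5  50.8] yaw 194.7 tilt [0.001 0.002] f [0.6 0.1 6.5] m [ 0.11  0.19 -0.03] w 21.5 g 61.9 q [ 0.65  0.48 -0.22  0.87  0.    0.4 ]
```

```bash
python3 -m inch '[0,0,20,0,0,0,0, 0,0,45,0,0,0,0, 0,0,70,0,0,0,0, 0,0,95,0,0,0,0, 0,0,95,0,0,0,0, 0,0,95,0,0,0,0]'; python3 st.py
python3 - <<'E'
from m import *
a=bot.camera("top");b=bot.camera("side");cv2.imwrite("pics/l_t.png",a);cv2.imwrite("pics/l_s.png",b)
print("blue",seg("top",a,(100,120,60),(130,255,255),(120,155,175,240),.156))
cv2.imwrite("pics/lift.png",np.hstack([cv2.resize(a[155:240,120:190],None,fx=5,fy=5,interpolation=2),cv2.resize(b[190:290,115:215],(425,425),interpolation=2)]))
E
```

```text
clock: 8.92
eef_pos: [0.4222, 0.3236, 0.1445]
tool_rot: [-0.128, 0.992, 0.001, 0.002]
ft_force: [0.3, 0.5, -5.2]
grip_width: 0.0212
grasp_force: 60.4
t 8.9167 mm [422.2 323.6 144.5] yaw 194.7 tilt [0.001 0.002] f [ 0.3  0.5 -5.2] m [ 0.06 -0.23  0.03] w 21.2 g 60.4 q [ 0.65  0.37 -0.11  1.09 -0.    0.4 ]
blue (array([486.7, 336.5]), array([85.8, 27.4]), np.float32(15.0), array([491.9, 337.3]))
```

View pics/lift.png

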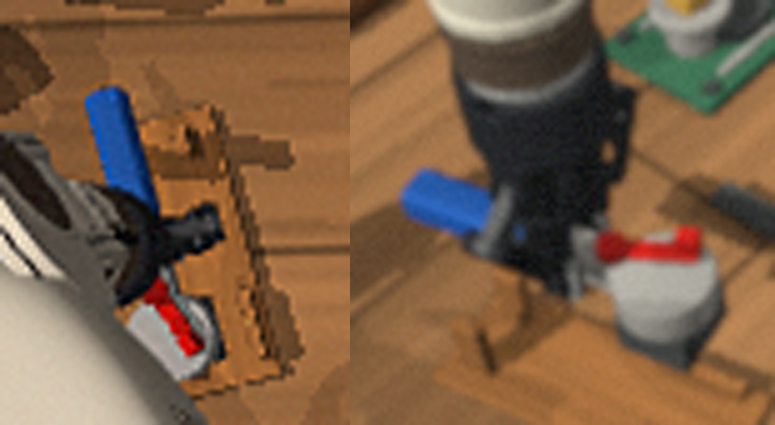

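The ratchet is held level by the neck, with the socket clear of the rest. Carrying it above the bolt and turning the handle to +y.

```bash
python3 -m inch '[14,-16,0,0,0,0.11,0, 28,-32,0,0,0,0.22,0, 42,-48,0,0,0,0.33,0, 56,-64,0,0,0,0.45,0, 70,-80,0,0,0,0.56,0, 84,-96,0,0,0,0.67,0]'; python3 -m inch '[14,-16,0,0,0,0.11,0, 28,-32,0,0,0,0.22,0, 42,-48,0,0,0,0.33,0, 56,-64,0,0,0,0.45,0, 70,-80,0,0,0,0.56,0, 81,-92,0,0,0,0.67,0, 81,-92,0,0,0,0.68,0, 81,-92,0,0,0,0.68,0]'; python3 st.py
python3 - <<'E'
from m import *
a=bot.camera("top");b=bot.camera("side");cv2.imwrite("pics/c_t.png",a);cv2.imwrite("pics/c_s.png",b)
print("blue",seg("top",a,(100,120,60),(130,255,255),(150,120,260,200),.156))
print("red",seg("top",a,(0,180,100),(6,255,255),(190,120,260,190),.175))
E
```

```text
clock: 9.52
eef_pos: [0.5043, 0.2257, 0.1406]
tool_rot: [-0.449, 0.893, 0.0, -0.003]
ft_force: [0.4, 0.8, -4.7]
grip_width: 0.021
grasp_force: 60.4
clock: 10.18
eef_pos: [0.5851, 0.1341, 0.1404]
tool_rot: [0.719, -0.695, -0.002, 0.002]
ft_force: [-0.5, 1.2, -4.4]
grip_width: 0.0212
grasp_force: 60.4
t 10.1833 mm [585.1 134.1 140.4] yaw -88.1 tilt [-0.002  0.002] f [-0.5  1.2 -4.4] m [0.25 0.01 0.02] w 21.2 g 60.4 q [ 0.22  0.51  0.1   1.17  0.   -1.38]Traceback (most recent call last):
  File "<stdin>", line 3, in <module>
  File "m.py", line 6, in seg
    n,l,st,ce=cv2.connectedComponentsWithStats(m);k=1+np.argmax(st[1:,4])
                                                      ~~~~~~~~~^^^^^^^^^^
    return _wrapfunc(a, 'argmax', axis=axis, out=out, **kwds)
    return bound(*args, **kwds)
ValueError: attempt to get argmax of an empty sequence
```

```bash
python3 -m inch '[2.5,1,-8,0,0,0,0, 2.5,1,-16,0,0,0,0, 2.5,1,-16,0,0,0,0]'; python3 st.py; python3 -m inch '[0,0,-4,0,0,0,0, 0,0,-8,0,0,0,0,0,0,-12,0,0,0,0,0,0,-12,0,0,0,0]'; python3 st.py
```

```text
clock: 10.53
eef_pos: [0.5871, 0.1366, 0.1246]
tool_rot: [0.72, -0.694, -0.001, 0.002]
ft_force: [0.0, -1.1, -4.9]
grip_width: 0.021
grasp_force: 60.2
t 10.5333 mm [587.1 136.6 124.6] yaw -87.9 tilt [-0.001  0.002] f [ 0.  -1.1 -4.9] m [ 0.23  0.1  -0.03] w 21.0 g 60.2 q [ 0.23  0.52  0.08  1.13  0.   -1.38]
clock: 10.87
eef_pos: [0.5882, 0.1361, 0.1143]
tool_rot: [0.72, -0.694, -0.0, 0.001]
ft_force: [-0.2, -0.4, -5.7]
grip_width: 0.0212
grasp_force: 60.3
t 10.8667 mm [588.2 136.1 114.3] yaw -88.0 tilt [-0.     0.001] f [-0.2 -0.4 -5.7] m [ 0.26 -0.01  0.  ] w 21.2 g 60.3 q [ 0.23  0.53  0.07  1.11  0.   -1.38]
```

```bash
python3 -m inch '[0,0,-3,0,0,0,0, 0,0,-5,0,0,0,0, 0,0,-5,0,0,0,0]'; python3 st.py; python3 -m inch '[0,0,-3,0,0,0,0, 0,0,-5,0,0,0,0,0,0,-5,0,0,0,0]'; python3 st.py
```

```text
clock: 11.12
eef_pos: [0.5887, 0.136, 0.1099]
tool_rot: [0.719, -0.695, -0.0, 0.0]
ft_force: [0.2, -0.1, -5.0]
grip_width: 0.021
grasp_force: 60.4
t 11.1167 mm [588.7 136.  109.9] yaw -88.0 tilt [-0.  0.] f [ 0.2 -0.1 -5. ] m [0.25 0.1  0.01] w 21.0 g 60.4 q [ 0.23  0.54  0.06  1.1   0.   -1.38]
clock: 11.37
eef_pos: [0.5886, 0.136, 0.1048]
tool_rot: [0.719, -0.695, -0.0, 0.0]
ft_force: [-1.2, -0.5, -3.3]
grip_width: 0.0208
grasp_force: 60.4
t 11.3667 mm [588.6 136.  104.8] yaw -88.0 tilt [-0.  0.] f [-1.2 -0.5 -3.3] m [0.2  0.03 0.07] w 20.8 g 60.4 q [ 0.23  0.54  0.06  1.09  0.   -1.38]
```

```bash
python3 -m inch '[0,0,-3,0,0,0,0, 0,0,-6,0,0,0,0, 0,0,-6,0,0,0,0]'; python3 st.py; python3 -m inch '[0,0,-2,0,0,0,0, 0,0,-4,0,0,0,0,0,0,-4,0,0,0,0]'; python3 st.py
```

```text
clock: 11.62
eef_pos: [0.5884, 0.136, 0.0985]
tool_rot: [0.72, -0.694, -0.0, 0.001]
ft_force: [0.5, -0.4, -4.9]
grip_width: 0.0214
grasp_force: 60.4
t 11.6167 mm [588.4 136.   98.5] yaw -88.0 tilt [-0.     0.001] f [ 0.5 -0.4 -4.9] m [ 0.18  0.03 -0.03] w 21.4 g 60.4 q [ 0.23  0.55  0.05  1.07  0.   -1.38]
clock: 11.87
eef_pos: [0.589, 0.1361, 0.0953]
tool_rot: [0.72, -0.694, 0.0, -0.0]
ft_force: [-0.4, -0.2, -4.8]
grip_width: 0.0211
grasp_force: 60.4
t 11.8667 mm [589.  136.1  95.3] yaw -88.0 tilt [ 0. -0.] f [-0.4 -0.2 -4.8] m [ 0.23  0.   -0.  ] w 21.1 g 60.4 q [ 0.23  0.55  0.04  1.06 -0.   -1.38]
```

```bash
python3 -m inch '[0,0,-2,0,0,0,0, 0,0,-2,0,0,0,0]'; python3 st.py; python3 -m inch '[0,0,-2,0,0,0,50, 0,0,-2,0,0,0,50,0,0,-2,0,0,0,50,0,0,-2,0,0,0,50, 0,0,-2,0,0,0,50,0,0,-2,0,0,0,50]'; python3 st.py
python3 - <<'E'
from m import *
b=bot.camera("side")
spots("side",["ratchet_neck","ratchet_grip","socket_mouth","jaw_lip"],dict(ratchet_neck=.093,ratchet_grip=.093,socket_mouth=.052,jaw_lip=.0765),1)
E
```

```text
clock: 12.03
eef_pos: [0.5893, 0.1363, 0.0949]
tool_rot: [0.719, -0.695, 0.0, -0.001]
ft_force: [-2.4, -0.2, 3.5]
grip_width: 0.0212
grasp_force: 61.4
t 12.0333 mm [589.3 136.3  94.9] yaw -88.0 tilt [ 0.    -0.001] f [-2.4 -0.2  3.5] m [ 0.06  0.63 -0.11] w 21.2 g 61.4 q [ 0.23  0.55  0.04  1.06 -0.   -1.38]
clock: 12.53
eef_pos: [0.589, 0.136, 0.0913]
tool_rot: [0.719, -0.694, 0.0, -0.0]
ft_force: [-0.4, 1.1, 0.3]
grip_width: 0.0428
grasp_force: 0.0
t 12.5333 mm [589.  136.   91.3] yaw -88.0 tilt [ 0. -0.] f [-0.4  1.1  0.3] m [ 0.05 -0.04  0.05] w 42.8 g 0.0 q [ 0.23  0.55  0.04  1.06 -0.   -1.38]
side ratchet_neck 0.91 [177.6 194.3] [0.5807 0.149  0.093 ]
side ratchet_grip 0.74 [231.3 356.8] [0.1549 0.4059 0.093 ]
side socket_mouth 0.56 [192.9 188.4] [0.5984 0.0739 0.052 ]
side jaw_lip 0.85 [214.5 165.1] [ 0.6022 -0.0336  0.0765]
```

```bash
python3 -m inch '[0,0,30,0,0,0,55, 0,0,50,0,0,0,55, -1,35,50,0,0,0,55, -3,70,50,0,0,0,55, -3,80,50,0,0,0,55, -3,80,30,0,0,0,55, -3,80,4,0,0,0,55, -3,80,4,0,0,0,55]'; python3 st.py; python3 -m inch '[0,0,0,0,0,0,0, 0,0,0,0,0,0,0, 0,0,0,0,0,0,0, 0,0,0,0,0,0,0, 0,0,0,0,0,0,0]'; python3 st.py
```

```text
clock: 13.45
eef_pos: [0.5824, 0.2153, 0.0902]
tool_rot: [0.72, -0.694, -0.002, 0.004]
ft_force: [-1.1, 0.0, 1.0]
grip_width: 0.0467
grasp_force: 0.0
t 13.45 mm [582.4 215.3  90.2] yaw -87.9 tilt [-0.002  0.004] f [-1.1  0.   1. ] m [-0.06  0.08  0.05] w 46.7 g 0.0 q [ 0.35  0.59  0.1   1.09 -0.   -1.25]
clock: 13.87
eef_pos: [0.5863, 0.2159, 0.0962]
tool_rot: [0.719, -0.695, 0.0, -0.0]
ft_force: [0.4, -0.7, -1.3]
grip_width: 0.0249
grasp_force: 60.1
t 13.8667 mm [586.3 215.9  96.2] yaw -88.0 tilt [ 0. -0.] f [ 0.4 -0.7 -1.3] m [-0.02  0.13  0.01] w 24.9 g 60.1 q [ 0.35  0.59  0.11  1.09 -0.   -1.25]
```

```bash
python3 -m inch '[-13.9,-1.2,0,0,0,0.1,0, -27.6,-3.8,0,0,0,0.2,0, -41,-7.7,0,0,0,0.3,0, -54,-13,0,0,0,0.4,0]'; python3 st.py; python3 -c "
import numpy as np
r=np.array([-4.9,139.6])
R=lambda t:np.array([[np.cos(t),-np.sin(t)],[np.sin(t),np.cos(t)]])
for a in(.4,.8,1.1):
  print(a,[np.round(R(a+d)@r-R(a)@r,1).tolist() for d in(.1,.2,.3,.4)])"
```

```text
clock: 14.2
eef_pos: [0.5312, 0.2018, 0.0956]
tool_rot: [0.844, -0.537, 0.001, 0.001]
ft_force: [1.0, -3.7, -2.2]
grip_width: 0.0252
grasp_force: 60.2
t 14.2 mm [531.2 201.8  95.6] yaw -64.9 tilt [0.001 0.001] f [ 1.  -3.7 -2.2] m [-0.83  0.05 -0.63] w 25.2 g 60.2 q [ 0.36  0.49 -0.06  1.02 -0.   -1.64]
0.4 [[-12.4, -6.5], [-24.0, -14.2], [-34.8, -23.1], [-44.7, -32.9]]
0.8 [[-8.8, -10.8], [-16.6, -22.4], [-23.1, -34.8], [-28.3, -47.7]]
1.1 [[-5.3, -12.9], [-9.2, -26.3], [-11.8, -40.1], [-13.0, -54.0]]
```

```bash
python3 -m inch '[-12.4,-6.5,0,0,0,0.1,0, -24,-14.2,0,0,0,0.2,0, -34.8,-23.1,0,0,0,0.3,0, -44.7,-32.9,0,0,0,0.4,0]'; python3 st.py
python3 - <<'E'
from m import *
a=bot.camera("top");b=bot.camera("side")
def f(cam,im,box):
    print(cam,seg(cam,im,(5,200,150),(18,255,255),box,.0765))
f("top",a,(235,140,280,170));f("side",b,(185,145,235,190))
f("top",cv2.imread("pics/top.png"),(235,140,280,170));f("side",cv2.imread("pics/side.png"),(185,145,235,190))
E
```

```text
clock: 14.53
eef_pos: [0.4869, 0.1691, 0.0958]
tool_rot: [0.934, -0.358, 0.001, 0.0]
ft_force: [1.4, -2.2, -3.6]
grip_width: 0.0255
grasp_force: 60.0
t 14.5333 mm [486.9 169.1  95.8] yaw -42.0 tilt [0.001 0.   ] f [ 1.4 -2.2 -3.6] m [-0.7  -0.15 -0.65] w 25.5 g 60.0 q [ 0.34  0.39 -0.21  0.96 -0.   -2.07]
top (array([594.2, -22.7]), array([19. , 47.8]), np.float32(-1.6), array([593.2, -24.9]))
side (array([593.6, -24.9]), array([11.6, 41.2]), np.float32(-9.2), array([589.1, -24.5]))
top (array([593.9, -31.5]), array([47.8, 23.7]), np.float32(0.9), array([595.8, -32.8]))
side (array([595.5, -33.5]), array([14.1, 43.7]), np.float32(-0.3), array([595.5, -33.7]))
```

```bash
python3 -m inch '[-8.8,-10.8,0,0,0,0.1,0, -16.6,-22.4,0,0,0,0.2,0, -23.1,-34.8,0,0,0,0.3,0, -28.3,-47.7,0,0,0,0.4,0, -30.3,-54.2,0,0,0,0.45,0,-30.3,-54.2,0,0,0,0.45,0]'; python3 st.py
python3 - <<'E'
from m import *
a=bot.camera("top");b=bot.camera("side")
def f(cam,im,box):
    print(cam,seg(cam,im,(5,200,150),(18,255,255),box,.0765))
f("top",a,(235,140,280,170));f("side",b,(185,145,235,190))
E
```

```text
clock: 15.13
eef_pos: [0.457, 0.1156, 0.0959]
tool_rot: [0.99, -0.144, 0.0, -0.0]
ft_force: [-2.0, 0.4, -1.1]
grip_width: 0.025
grasp_force: 60.4
t 15.1333 mm [457.  115.6  95.9] yaw -16.5 tilt [ 0. -0.] f [-2.   0.4 -1.1] m [-0.05  0.48 -0.43] w 25.0 g 60.4 q [ 0.25  0.32 -0.33  0.92  0.   -2.61]
top (array([593.7, -10.5]), array([47.1, 24.2]), np.float32(1.1), array([593.7, -11. ]))Traceback (most recent call last):
  File "<stdin>", line 5, in <module>
  File "<stdin>", line 4, in f
  File "m.py", line 6, in seg
    n,l,st,ce=cv2.connectedComponentsWithStats(m);k=1+np.argmax(st[1:,4])
                                                      ~~~~~~~~~^^^^^^^^^^
    return _wrapfunc(a, 'argmax', axis=axis, out=out, **kwds)
    return bound(*args, **kwds)
ValueError: attempt to get argmax of an empty sequence
```

The jaw has backed off ~21 mm. Letting go of the handle, rising, and on the way probing the bench to learn where the fingertips stand at the 70 mm opening.

```bash
python3 -m inch '[0,0,0,0,0,0,55, 0,0,0,0,0,0,55, 0,0,0,0,0,0,55, 0,0,0,0,0,0,55, 0,0,20,0,0,0,55, 0,0,50,0,0,0,55, 0,0,80,0,0,0,55]'; python3 st.py; python3 -m inch '[-20,-35,20,0,0,-0.12,80, -40,-70,20,0,0,-0.24,80, -60,-105,20,0,0,-0.36,80, -70,-145,20,0,0,-0.48,80, -75,-185,20,0,0,-0.6,80, -80,-225,20,0,0,-0.72,80, -80,-265,0,0,0,-0.84,80, -80,-305,0,0,0,-0.96,80]';  python3 -m inch '[0,-25,-40,0,0,-0.12,80, 0,-30,-80,0,0,-0.24,80, 0,-30,-120,0,0,-0.29,80, 0,-30,-120,0,0,-0.29,80, 0,-30,-120,0,0,-0.29,80]'; python3 st.py
```

```text
clock: 15.82
eef_pos: [0.456, 0.116, 0.1754]
tool_rot: [0.99, -0.142, -0.001, 0.001]
ft_force: [0.4, -0.2, 0.8]
grip_width: 0.0467
grasp_force: 0.0
t 15.8167 mm [456.  116.  175.4] yaw -16.3 tilt [-0.001  0.001] f [ 0.4 -0.2  0.8] m [0.01 0.01 0.  ] w 46.7 g 0.0 q [ 0.25  0.24 -0.21  1.13  0.   -2.61]
clock: 16.48
eef_pos: [0.3754, -0.1889, 0.174]
tool_rot: [0.811, -0.585, -0.001, -0.0]
ft_force: [0.5, 0.8, -0.8]
grip_width: 0.0684
grasp_force: 0.0
clock: 16.9
eef_pos: [0.3747, -0.2167, 0.0537]
tool_rot: [0.72, -0.694, -0.003, 0.001]
ft_force: [0.6, -0.6, 0.2]
grip_width: 0.0684
grasp_force: 0.0
t 16.9 mm [ 374.7 -216.7   53.7] yaw -87.9 tilt [-0.003  0.001] f [ 0.6 -0.6  0.2] m [ 0.03  0.   -0.02] w 68.4 g 0.0 q [-0.52  0.32 -0.47  0.79  0.   -2.13]
```

```bash
python3 -m inch '[0,0,-10,0,0,0,80, 0,0,-20,0,0,0,80, 0,0,-24,0,0,0,80, 0,0,-24,0,0,0,80]'; python3 st.py;  python3 -m inch '[0,0,-4,0,0,0,80, 0,0,-4,0,0,0,80]'; python3 st.py; python3 -m inch '[0,0,-4,0,0,0,80, 0,0,-4,0,0,0,80]'; python3 st.py
python3 - <<'E'
from m import *
a=bot.camera("top");b=bot.camera("side");cv2.imwrite("pics/j_t.png",a);cv2.imwrite("pics/j_s.png",b)
print("lip",seg("top",a,(5,200,150),(18,255,255),(235,140,280,170),.0765))
print("blue",seg("top",a,(100,120,60),(130,255,255),(190,130,260,230),.105))
print("red",seg("top",a,(0,180,100),(6,255,255),(190,130,240,190),.124))
for n,z in(("pan_top",.07),("slab",.02)):
    for cam in("top","side"):
        for r in bot.silhouettes(cam,n)[:1]:
            v,u=np.nonzero(r['mask']);P=np.array([atz(cam,q,z)[:2]*1000 for q in zip(u,v)],np.float32);R=cv2.minAreaRect(P)
            print(cam,n,round(r['confidence'],2),np.round(R[0],1),np.round(R[1],1),round(R[2],1))
spots("top",["pan_top_c","slab_top"],dict(pan_top_c=.057,slab_top=.02),1);spots("side",["pan_top_c","pan_mid_c","slab_top"],dict(pan_top_c=.057,pan_mid_c=.041,slab_top=.02),1)
E
```

```text
clock: 17.23
eef_pos: [0.3781, -0.218, 0.033]
tool_rot: [0.72, -0.694, 0.001, -0.0]
ft_force: [1.1, -0.4, -0.8]
grip_width: 0.0685
grasp_force: 0.0
t 17.2333 mm [ 378.1 -218.    33. ] yaw -87.9 tilt [ 0.001 -0.   ] f [ 1.1 -0.4 -0.8] m [0.03 0.01 0.01] w 68.5 g 0.0 q [-0.52  0.35 -0.49  0.72 -0.   -2.13]
clock: 17.4
eef_pos: [0.3777, -0.2181, 0.0284]
tool_rot: [0.72, -0.694, 0.001, -0.0]
ft_force: [-0.8, -0.5, -0.2]
grip_width: 0.0683
grasp_force: 0.0
t 17.4 mm [ 377.7 -218.1   28.4] yaw -87.9 tilt [ 0.001 -0.   ] f [-0.8 -0.5 -0.2] m [-0.02  0.05  0.02] w 68.3 g 0.0 q [-0.52  0.36 -0.5   0.71  0.   -2.13]
clock: 17.57
eef_pos: [0.3769, -0.2179, 0.0234]
tool_rot: [0.72, -0.694, 0.0, -0.0]
ft_force: [-0.4, 0.4, -0.1]
grip_width: 0.0683
grasp_force: 0.0
t 17.5667 mm [ 376.9 -217.9   23.4] yaw -88.0 tilt [ 0. -0.] f [-0.4  0.4 -0.1] m [-0.02 -0.    0.05] w 68.3 g 0.0 q [-0.52  0.37 -0.5   0.7   0.   -2.13]
lip (array([593.7, -10.5]), array([47.1, 24.2]), np.float32(1.1), array([593.7, -10.8]))
blue (array([473.5, 120.5]), array([27., 88.]), np.float32(-22.3), array([473.6, 120.7]))
red (array([580.2,  85.7]), array([16.7, 57.9]), np.float32(-1.4), array([577.7,  85.5]))
top pan_top 0.81 [596.3 -96.4] [ 64.6 120.9] 2.7
side pan_top 0.6 [588.9 -88.5] [ 70.7 126.7] 2.3
top slab 0.77 [ 473.8 -359.8] [173.1 202. ] 83.1
side slab 0.59 [ 463.2 -342.6] [183.9 213.8] 84.2
top pan_top_c 0.91 [274.8 153.3] [ 0.593  -0.0966  0.057 ]
top slab_top 0.91 [348.4 186.3] [ 0.4724 -0.3583  0.02  ]
side pan_top_c 0.93 [228.6 164.9] [ 0.5828 -0.0811  0.057 ]
side pan_mid_c 0.42 [227.4 164.7] [ 0.6001 -0.0939  0.041 ]
side slab_top 0.84 [297.  146.8] [ 0.4819 -0.3581  0.02  ]
```

```bash
for i in 1 2 3; do python3 -m inch '[0,0,-3,0,0,0,80, 0,0,-3,0,0,0,80]' >/dev/null; python3 st.py; done
```

```text
t 18.2833 mm [ 376.6 -217.8   19.9] yaw -88.0 tilt [-0.  0.] f [-0.  -0.8 -1.1] m [-0.    0.01 -0.02] w 68.7 g 0.0 q [-0.52  0.37 -0.51  0.69  0.   -2.13]
t 18.45 mm [ 376.5 -217.7   16.8] yaw -88.0 tilt [-0.  0.] f [-0.3 -1.3 -0.3] m [-0.03  0.06 -0.01] w 68.5 g 0.0 q [-0.52  0.38 -0.51  0.68 -0.   -2.13]
t 18.6167 mm [ 377.  -218.    14.8] yaw -88.0 tilt [ 0. -0.] f [-1.8  0.6  7.5] m [0.18 0.4  0.01] w 68.4 g 3.6 q [-0.52  0.38 -0.51  0.67  0.   -2.13]
```

The tip stands 15 mm ahead of the TCP at ~68 mm opening. For the tip at z≈0.057, between the top rim's bottom at 0.060 and the next rim's top at 0.054, the TCP goes to 0.072.

```bash
python3 -m inch '[0,0,40,0,0,0,90, 0,0,80,0,0,0,90, 30,10,120,0,0,0,90, 65,35,135,0,0,0,90, 100,55,135,0,0,0,90, 135,75,135,0,0,0,90, 170,95,135,0,0,0,90, 205,114,135,0,0,0,90]'>/dev/null;  python3 -m inch '[14,8,0,0,0,0,90, 14,8,0,0,0,0,90, 14,8,0,0,0,0,90]'>/dev/null; python3 st.py
```

```text
t 19.5333 mm [591.5 -97.5 148.2] yaw -87.9 tilt [-0.001  0.001] f [ 0.2 -0.8 -0.8] m [-0.04  0.02  0.01] w 77.0 g 0.0 q [-0.16  0.5   0.1   1.18 -0.   -1.77]
```

```bash
python3 -m inch '[4,2,-25,0,0,0,90, 4,2,-48,0,0,0,90, 4,2,-48,0,0,0,90, 4,2,-48,0,0,0,90, 4,2,-48,0,0,0,90]'>/dev/null; python3 st.py
python3 - <<'E'
from h import *
b=bot.camera("side");a=bot.camera("top")
o=bot.get_obs()['eef_pos']
c=cv2.resize(b[130:215,180:280],None,fx=6,fy=6,interpolation=2)
cx,cy=596,-95.5
for pt,col in(((o[0],o[1],.070),(0,255,0)),((.596,-.0955,.070),(0,0,255))):
    q=(proj("side",pt)+.5-[180,130])*6;cv2.circle(c,tuple(int(t) for t in q),4,col,-1)
cv2.imwrite("pics/pang.png",c)
E
```

```text
t 19.95 mm [595.1 -97.1 102.4] yaw -88.0 tilt [ 0. -0.] f [-0.3  0.7  0.7] m [-0.01 -0.01 -0.01] w 76.9 g 0.0 q [-0.16  0.54  0.05  1.08 -0.   -1.77]
```

View pics/pang.png

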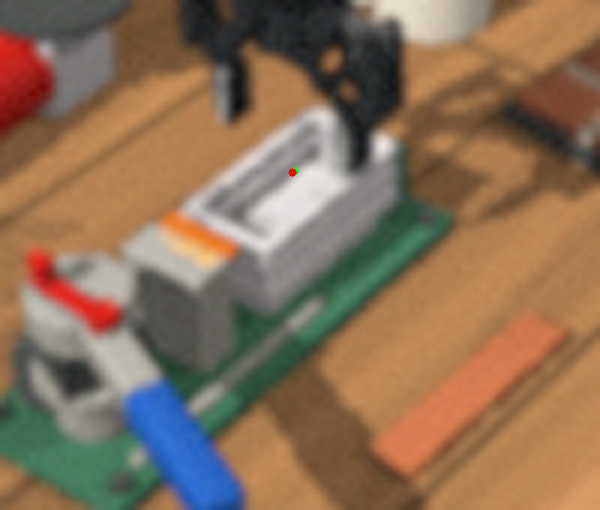

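The picture shows the lip at (200,238), clear of the pan's near rim, and the ratchet on the bolt. The fingers at (235,120) and (355,165) straddle the pan, whose rim centre at (295,177) agrees with the dot. Descending.

```bash
python3 -m inch '[0,1,-12,0,0,0,90, 0,1,-24,0,0,0,90, 0,1,-30,0,0,0,90, 0,1,-30,0,0,0,90]'>/dev/null; python3 st.py; python3 -m inch '[0,0,0,0,0,0,60, 0,0,0,0,0,0,60, 0,0,0,0,0,0,60, 0,0,0,0,0,0,60]'>/dev/null; python3 st.py
```

```text
t 20.3833 mm [594.8 -95.4  70.9] yaw -88.0 tilt [-0.001  0.   ] f [-0.7  0.2  0.2] m [0.01 0.04 0.04] w 76.9 g 0.0 q [-0.16  0.57  0.01  1.01 -0.   -1.76]
t 20.7167 mm [596.4 -95.5  72.7] yaw -88.0 tilt [ 0.001 -0.001] f [-0.   0.5  4.8] m [-0.05  0.13  0.01] w 60.7 g 65.5 q [-0.16  0.57  0.01  1.01 -0.   -1.76]
```

```bash
python3 -m inch '[0,0,2,0,0,0,50, 0,0,4,0,0,0,50, 0,0,6,0,0,0,50, 0,0,6,0,0,0,50]'>/dev/null; python3 st.py; python3 -m inch '[0,0,2,0,0,0,50, 0,0,4,0,0,0,50, 0,0,6,0,0,0,50, 0,0,6,0,0,0,50]'>/dev/null; python3 st.py
```

```text
t 21.05 mm [595.5 -95.3  77.4] yaw -88.0 tilt [-0.  0.] f [ 0.1 -0.5 -2. ] m [ 0.01 -0.04  0.01] w 60.2 g 65.1 q [-0.16  0.57  0.02  1.02  0.   -1.76]
t 21.3833 mm [595.8 -95.4  83.8] yaw -88.0 tilt [ 0. -0.] f [ 1.1  0.6 -1.2] m [ 0.01 -0.03  0.03] w 60.4 g 65.1 q [-0.16  0.56  0.03  1.04 -0.   -1.76]
```

The load is ~1.6 N, which is one pan. Lifting on and checking.

```bash
python3 -m inch '[0,0,10,0,0,0,50, 0,0,30,0,0,0,50, 0,0,55,0,0,0,50, 0,0,85,0,0,0,50, 0,0,85,0,0,0,50, 0,0,85,0,0,0,50]'>/dev/null; python3 st.py
python3 - <<'E'
from h import *
b=bot.camera("side");a=bot.camera("top");cv2.imwrite("pics/up_s.png",b)
spots("side",["pan_top_c","pan_mid_c"],dict(pan_top_c=.141,pan_mid_c=.041),3)
print(proj("side",[.596,-.095,.141]),proj("side",[.596,-.095,.041]))
for i in range(4): print(np.round(bot.get_obs()['ft_force'],1),end=" ")
E
```

```text
t 21.8833 mm [597.2 -95.6 171.5] yaw -88.0 tilt [ 0.003 -0.002] f [-0.8  0.5 -2.3] m [-0.02  0.04 -0.03] w 60.5 g 65.4 q [-0.16  0.49  0.15  1.23  0.   -1.76]
side pan_top_c 0.85 [225.4 138.9] [ 0.6098 -0.101   0.141 ]
side pan_top_c 0.73 [229.3 142.6] [ 0.5861 -0.0932  0.141 ]
side pan_mid_c 0.89 [228.1 165.4] [ 0.5957 -0.0925  0.041 ]
side pan_mid_c 0.19 [173.2 278.2] [0.4099 0.3342 0.041 ]
[227.36856612 141.24778713] [228.49339488 165.01042734]
[-1.3 -0.3 -1.9] [-1.3 -0.3 -1.9] [-1.3 -0.3 -1.9] [-1.3 -0.3 -1.9]
```

```bash
python3 -m inch '[-10,-20,0,0,0,0,50, -26,-55,0,0,0,0,50, -42,-90,0,0,0,0,50, -60,-126,0,0,0,0,50, -78,-162,0,0,0,0,50, -96,-200,0,0,0,0,50, -112,-236,0,0,0,0,50, -124,-263,0,0,0,0,50]'>/dev/null; python3 -m inch '[0,0,-15,0,0,0,50, 0,0,-35,0,0,0,50, 0,0,-60,0,0,0,50, 0,0,-85,0,0,0,50, 0,0,-105,0,0,0,50, 0,0,-105,0,0,0,50]'>/dev/null; python3 st.py
```

```text
t 23.25 mm [ 467.4 -355.4   57. ] yaw -88.0 tilt [-0.006  0.001] f [-0.6  0.9 -2.4] m [ 0.03  0.06 -0.  ] w 60.7 g 65.7 q [-0.65  0.57 -0.04  0.98 -0.   -2.26]
```

```bash
python3 -m inch '[5,-3,0,0,0,0,50, 5,-3,0,0,0,0,50, 5,-3,0,0,0,0,50]'>/dev/null; python3 st.py
```

```text
t 23.5 mm [ 478.  -362.3   65. ] yaw -88.0 tilt [ 0.002 -0.   ] f [ 0.2 -0.  -1.9] m [ 0.04 -0.02 -0.01] w 60.2 g 65.7 q [-0.65  0.57 -0.01  0.99  0.   -2.25]
```

```bash
python3 -m inch '[-3,2,-4,0,0,0,50, -3,2,-8,0,0,0,50, -3,2,-11,0,0,0,50, -3,2,-13,0,0,0,50, -3,2,-13,0,0,0,50]'>/dev/null; python3 st.py; for i in 1 2; do python3 -m inch '[0,0,-1,0,0,0,50, 0,0,-1.5,0,0,0,50, 0,0,-1.5,0,0,0,50]'>/dev/null; python3 st.py; done
```

```text
t 23.9167 mm [ 473.1 -359.    49.8] yaw -88.0 tilt [-0.001  0.   ] f [-0.6 -0.1 -1.7] m [-0.01 -0.02 -0.03] w 60.3 g 65.8 q [-0.65  0.58 -0.04  0.95 -0.   -2.26]
t 24.1667 mm [ 473.6 -359.4   48.9] yaw -88.0 tilt [ 0. -0.] f [-0.2  0.1 -1.6] m [-0.02 -0.05  0.  ] w 60.4 g 65.8 q [-0.65  0.58 -0.04  0.95 -0.   -2.26]
t 24.4167 mm [ 473.6 -359.4   48.7] yaw -88.0 tilt [ 0. -0.] f [-3.8  1.3  4.7] m [0.35 0.42 0.01] w 60.5 g 66.5 q [-0.65  0.58 -0.04  0.95  0.   -2.26]
```

Contact with the slab at the expected height. Releasing.

```bash
python3 -m inch '[0,0,1,0,0,0,75, 0,0,1,0,0,0,90, 0,0,1,0,0,0,90, 0,0,1,0,0,0,90]'>/dev/null; python3 st.py; python3 -m inch '[0,0,10,0,0,0,90, 0,0,30,0,0,0,90, 0,0,60,0,0,0,90, 0,0,95,0,0,0,90, -30,30,130,0,0,0,90, -70,60,150,0,0,0,90, -110,80,150,0,0,0,90, -110,80,150,0,0,0,90]'>/dev/null; python3 st.py
python3 - <<'E'
from m import *
a=bot.camera("top");b=bot.camera("side")
z=dict(pan_top_c=.033,slab_top=.02,pan_mid_c=.041,jaw_lip=.0765,ratchet_neck=.093)
for c in("top","side"):spots(c,list(z),z,1)
print("lip",seg("top",a,(5,200,150),(18,255,255),(235,140,280,170),.0765))
print("blue",seg("top",a,(100,120,60),(130,255,255),(190,130,260,230),.105))
A=cv2.resize(a[110:230,200:390],(798,504))[:, :];cv2.imwrite("pics/fin.png",np.vstack([A[:300],cv2.resize(b[110:230,160:350],(475,300)) @np.eye(3) if 0 else np.zeros((0,798,3),np.uint8)]))
l=cv2.resize(a[110:230,200:390],(475,300),interpolation=2);r=cv2.resize(b[120:240,160:350],(475,300),interpolation=2)
cv2.imwrite("pics/fin.png",np.vstack([l,r]))
E
```

```text
t 24.75 mm [ 473.6 -359.4   48.4] yaw -88.0 tilt [ 0. -0.] f [0.3 0.2 0.1] m [-0.04  0.03  0.  ] w 77.2 g 0.0 q [-0.65  0.58 -0.04  0.95  0.   -2.26]
t 25.4167 mm [ 361.4 -277.7  200.4] yaw -87.9 tilt [ 0.001 -0.   ] f [-0.4 -0.   0.2] m [-0.01  0.02 -0.01] w 77.1 g 0.0 q [-0.66  0.18 -0.21  1.18 -0.   -2.26]
top pan_top_c 0.9 [349.  182.3] [ 0.4858 -0.3582  0.033 ]
top pan_mid_c 0.78 [274.4 147.9] [ 0.6145 -0.0964  0.041 ]
top jaw_lip 0.55 [247.7 154.7] [ 0.5879 -0.0021  0.0765]
top ratchet_neck 0.72 [204.9 220.9] [0.3643 0.1484 0.093 ]
side pan_top_c 0.93 [295.6 145.1] [ 0.4831 -0.3481  0.033 ]
side slab_top 0.95 [296.6 148. ] [ 0.4789 -0.3507  0.02  ]
side pan_mid_c 0.78 [228.3 164. ] [ 0.6002 -0.0988  0.041 ]
side jaw_lip 0.79 [211.  168.5] [ 0.5993 -0.0135  0.0765]
side ratchet_neck 0.88 [250.8 324.9] [0.165  0.3303 0.093 ]
lip (array([593.7, -10.5]), array([47.1, 24.2]), np.float32(1.1), array([593.7, -11. ]))
blue (array([473.6, 120.6]), array([26.9, 88.1]), np.float32(-22.3), array([473.6, 120.7]))
```

View pics/fin.png

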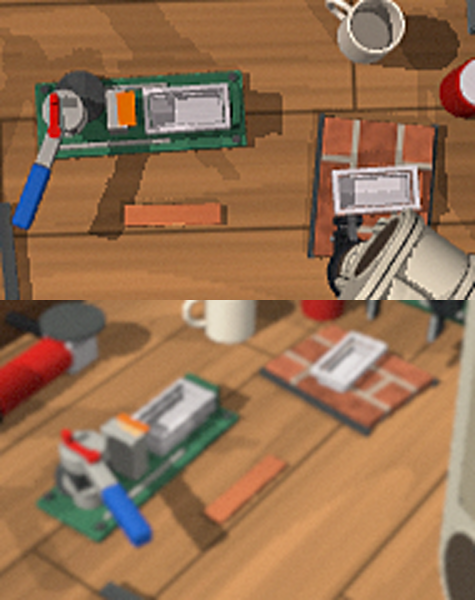

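The picture shows the pan upright in the middle of the slab at (376,190), two pans in the clamp, the lip clear of them, and the ratchet level on the bolt.

```bash
python3 -c "
from workcell import bot
print(bot.job_done())"
```

```text
the job is handed in; nothing more can be done
None
```

The job is handed in: the top pan stands upright in the middle of the slab, the other two are still in the clamp with the jaw about 21 mm open, and the ratchet sits on the bolt. The hand-in gave no verdict.

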